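# Bring the bench magnifier over the petri dish

### The arm

A 6-joint arm with a two-finger parallel gripper is mounted at the origin on the work surface. World frame = base frame: x ahead of the robot, y to its left, z up, the work surface at z = 0. Lengths are in m, angles in degrees, forces in N, time in s.
With the tool pointing down it reaches from about 0.275 to 0.775 m from the base axis. Payload 14.6 kg.
Tool frame: the origin (TCP) lies on the centre line of the jaws, within the pads' length; the fingertips stand 17 mm ahead of it and the grasp point (between the pads) lies 2 mm behind it; z points along the fingers, y is the line along which they close (so a half turn about z gives the same grasp; the last joint's range is limited). The gripper opens to 85 mm and grips with 20 to 120 N. Pads are 22 mm wide; open, the fingers measure 114 mm over their backs; the gripper's body (76 mm by 85 mm) begins 54 mm behind the grasp point. The pads swing forward as they close: fully open they stand 13 mm farther back than shut.
Start: joints at [-78.684, 15.075, -2.767, 72.158, 0, 81.102], TCP at [0.181, -0.493, 0.248] pointing down, gripper open.
Joint ranges: [-151.79, 151.79], [-50.71, 97.33], [-67.44, 78.34], [-121.81, 120.89], [-77.56, 73.72], [-180, 180]. Speed limits (degrees/s): [108.29, 108.29, 147.25, 159.86, 180, 180].

### API

Orientations are given as a 3x3 rotation matrix whose columns are the frame's x, y, z axes.
In Python, from bench import monitor, optics, job, models gives the robot as it stands.
- The arm moves only by the shell command python3 -m pendant 'ROWS'. ROWS is JSON, a list of rows, each a list of 5 numbers: the opening in per cent of the stroke, from 0 (shut) to 100 (fully open), then the shift along the tool's x, y, z in m, then the turn about the tool's z in degrees. A call has exactly 8 rows; each row shifts and turns the commanded pose from where the row before left it, along the tool's axes as they then stand; what a row does not reach is not made up. A row lasts 1/8 s, in which the tool goes at most 62.5 mm and 10.7 degrees, less where a joint would pass 70% of its speed; a pose out of reach is approached as far as the arm can. A call is refused whole if a number of a shift passes 0.0625 or a number of a turn 10.7, either way. A call with a gripper value outside its range is refused whole. The fingers move at their own pace and stop on an object; the grip force is fixed at half the most. Time passes only in rows, so rows that do not move let the fingers close, or fill a call up. It gives the time, the measured TCP pose, the force, the opening and the grip force at its end, in the units of the state.
- monitor.state(): the state, without advancing time (a new reading comes with each control period).
- optics.capture(name): name is "scene" or "top"; returns a dict with "img" (420x560x3 uint8, red, green, blue), "mtx" (3x3 intrinsics, pixels), "position" and "orientation" of the camera in the world. Camera axes: x right, y down, z forward; pixel columns grow to the right and rows downward; lengths in m; the calibration is good to about 2 mm. A picture is of the moment at which its call begins. There is no depth.
- job.job_done(): hands the job in; it is judged then, once.
Trained networks look in a picture, given as the dict that the camera call returned (one of the last four; its "shot" number tells which), for a name from the list of things; names that differ only in an ending like _2 or _b are one class to them, and where a whole thing is asked for, a point or a joint stands for the part that bears it (a point fixed in the world has none). Each returns a list of dicts, best first, with "conf" (0 to 1); they miss things now and then, are a little off and sometimes report something else, mostly with a low value. They report only what shows in the picture. A call takes as long as a camera call. They do not tell look-alikes from the thing itself.
- models.look_for(picture, thing): "extent" ([left, top, width, height] in pixels, round what is visible of it).
- models.cut_out(picture, thing): "pixels" (420x560 bool, what is visible of it) and "extent" ([left, top, width, height] in pixels, round what is visible of it).
The state is a dict: "time_s": time; "joint_pos": joint angles; "qvel": joint speeds; "effort": joint torques, N m; "tool_pos": TCP position; "eef_rot": TCP orientation; "ft_force": force on the tool from outside, world axes, zero at the start; "moment": the same for the moment, N m; "gripper_width": finger opening in m; "finger_force": force on a finger pad.
Only numpy, scipy, OpenCV 4.12 (cv2) and the standard library are available. Lean on these libraries where they do the work, as an engineer would, in place of code of your own. Each camera call takes 0.05 s, during which the arm holds its last target. There are 200 camera calls.

### The job

The magnifier hangs between the petri dish and the small tube rack. Press the snap button of its telescoping boom flush and slide the outer tube to the next hole, in or out, whichever brings the lens over the petri dish, until the button springs fully out through that hole. Then let go, leaving the dish and everything else on the bench where it is.

Things in the scene. Friction and masses are not known exactly. Their poses are not given: they have to be found in the camera images.
- stand: Fixed magnifier stand: round base 120 mm across, 16 mm thick, and a steel post with a 40 mm black clamp block, 150 mm tall. Origin: centre of the base's underside, on the bench; z up. From the post a level square boom runs along the stand's own +y, its axis 130 mm above the bench: a fixed inner tube (25 mm square, to y = 170 mm) on which a square aluminium outer tube, the sleeve, slides.
- sleeve_middle (a point): Middle of the sleeve, on its axis, 130 mm above the bench; moves with it. The sleeve is 30 mm square, 130 mm long, wall 2 mm; it can be pinched from above across its width. Its side facing the stand's +x has three round 12.4 mm holes: one at the middle, one 40 mm to either side along the boom. At the start the button stands out of the middle hole.
- lens_centre (a point): Centre of the magnifier: a glass lens in a horizontal white ring 90 mm across and 16 mm thick, fixed to the outer end of the sleeve, 130 mm from the sleeve's middle along the stand's +y, and 130 mm above the bench. It moves with the sleeve.
- sleeve (a joint): Slide of the sleeve along the boom, m: 0 with the button in the middle hole (start, within 1 mm), about +0.040 one hole out (lens farther from the post), about -0.040 one hole in. It has 1.2 mm of play in each hole, stops at +-0.046, and rubs with about 2 N. With the button out it is locked.
- button (a joint): How far the snap button is pressed in, m: 0 fully out, 0.005 flush with the sleeve's outside, about 0.007 when hidden under its wall. Spring: 3 to 7 N. The dome is round: once flush, sliding the sleeve (about 10 N) pushes it under the wall, and between holes nothing need press it. When the next hole, uncovered, comes over it at up to 50 mm/s it springs out by itself and locks the sleeve.
- button_tip (a point): Tip of the steel snap button: a dome 10 mm across, 5 mm out of the sleeve's side, pointing along the stand's +x, 130 mm above the bench. It belongs to the inner tube and stays 150 mm from the post as the sleeve slides. Pinching the sleeve here from above, a finger on the button and one on the opposite side, with 40 N, presses it flush; the sleeve can be slid in this same pinch.
- dish: Round glass petri dish, 60 mm across, 14 mm high, standing loose on the bench under the line of the boom, 40 mm inward or 40 mm outward of the lens at the start. Origin at the centre of its underside.
- rack: Square tube rack, 60 x 60 mm, 41 mm high with its nine capped microtubes, standing loose on the other side of the lens. Origin at the centre of its underside.
- bottle: Loose glass bottle, 64 mm across, 120 mm high; leave alone. Origin at the centre of its underside.
- block: Loose black well block, 85 x 128 x 40 mm; leave alone. Origin at the centre of its underside.
Mind the look-alikes: they are no part of the job. What is meant by the dish is not red or turquoise, and is the larger of those in its own colour.

How it is judged (in metres and radians):
On the way:
1. the snap button is pressed flush with the sleeve (value of joint button above 0.004 m), for 0.05 s.
At the end, for the whole second after the job is handed in: The lens centre is within 12 mm, seen from above, of the centre of the petri dish; the snap button stands fully out of the next hole (pressed in less than 1.2 mm), and sleeve and dish are at rest (horizontal distance between lens_centre and dish below 0.012 m and value of joint button below 0.0012 m and velocity of joint sleeve between -0.005 and 0.005 m/s and linear speed of dish below 0.01 m/s); the robot touches nothing.
It fails at once if the petri dish is pushed more than 15 mm from its place or tipped (distance of dish from where it was at the start of the episode above 0.015 m or angle between dish's own z axis and vertical above 0.3 rad).
It fails at once if the tube rack is pushed more than 15 mm from its place or tipped (distance of rack from where it was at the start of the episode above 0.015 m or angle between rack's own z axis and vertical above 0.3 rad).
It fails at once if the bottle is pushed more than 15 mm from its place or tipped (distance of bottle from where it was at the start of the episode above 0.015 m or angle between bottle's own z axis and vertical above 0.3 rad).
It fails at once if the black block is pushed more than 15 mm from its place or tipped (distance of block from where it was at the start of the episode above 0.015 m or angle between block's own z axis and vertical above 0.3 rad).
It also fails if it takes over 29 s, if anything falls off the work surface, if the arm or the gripper's body presses on something with over 40 N, if the wrist force passes 120 N, or if a joint passes its speed limit or range.

## Working session

There is one attempt and no reset: what is moved stays moved. The work goes in short steps, Python scripts to look and compute and a shell command to move; the robot and the scene stay as the last step left them, time stands still between calls to the robot, and variables do not carry over. Pictures are saved under pics/ and viewed, at most 10 in all, crops included, and the job is handed in when it is done.

```bash
mkdir -p pics; cat > h.py <<'E'
import numpy as np, cv2
from bench import monitor, optics, job, models
def save(c,fn,crop=None,s=1):
    im=c["img"][:,:,::-1]
    if crop: l,t,w,h=crop; im=im[t:t+h,l:l+w]
    cv2.imwrite(fn,cv2.resize(im,None,fx=s,fy=s,interpolation=cv2.INTER_CUBIC))
def ray(c,u,v,z):
    d=np.array(c["orientation"])@np.linalg.inv(c["mtx"])@np.array([u,v,1.]);p=np.array(c["position"])
    return p+d*(z-p[2])/d[2]
def proj(c,P):
    q=np.array(c["mtx"])@np.array(c["orientation"]).T@(np.array(P)-np.array(c["position"]));return q[:2]/q[2]
E
python3 - <<'E'
from h import *
a=optics.capture("top");b=optics.capture("scene")
im=np.hstack([a["img"],b["img"]])[:,:,::-1]
cv2.imwrite("pics/top.png",cv2.resize(a["img"][:,:,::-1],(800,600)));cv2.imwrite("pics/scene.png",cv2.resize(b["img"][:,:,::-1],(800,600)))
for n,c in(("top",a),("scene",b)):
    print(n,np.round(c["position"],3),np.round(c["orientation"],3).tolist(),np.round(c["mtx"],1).tolist())
    for t in("stand","sleeve_middle","lens_centre","button_tip","dish","rack","bottle","block"):
        print(t,[(round(d["conf"],2),np.round(d["extent"]).astype(int).tolist()) for d in models.look_for(c,t)][:5])
print(monitor.state())
E
```

```text
top [0.332 0.051 1.781] [[0.006, -0.991, 0.136], [-1.0, -0.007, -0.005], [0.006, -0.136, -0.991]] [[500.7, 0.0, 268.5], [0.0, 500.7, 197.3], [0.0, 0.0, 1.0]]
stand [(0.96, [237, 170, 102, 62]), (0.4, [241, 177, 62, 34])]
sleeve_middle [(0.84, [237, 170, 67, 38])]
lens_centre [(0.89, [237, 173, 69, 35])]
button_tip []
dish [(0.61, [198, 168, 17, 17]), (0.52, [238, 153, 12, 12]), (0.5, [231, 182, 6, 14]), (0.48, [209, 200, 10, 7]), (0.44, [128, 227, 23, 16])]
rack [(0.56, [250, 194, 17, 8]), (0.25, [236, 174, 69, 32])]
bottle [(0.64, [236, 172, 104, 61]), (0.56, [128, 225, 23, 20])]
block [(0.73, [383, 172, 38, 31])]
scene [1.126 0.268 1.108] [[-0.385, 0.791, -0.476], [0.923, 0.336, -0.188], [0.012, -0.512, -0.859]] [[433.6, 0.0, 276.5], [0.0, 433.6, 208.2], [0.0, 0.0, 1.0]]
stand [(0.84, [200, 146, 110, 90])]
sleeve_middle [(0.7, [235, 172, 73, 65])]
lens_centre [(0.77, [233, 169, 77, 67])]
button_tip [(0.28, [293, 242, 21, 18])]
dish [(0.64, [290, 239, 23, 19]), (0.58, [327, 267, 22, 22]), (0.52, [275, 267, 15, 20]), (0.51, [330, 238, 15, 14])]
rack [(0.69, [264, 226, 25, 23])]
bottl
[... 199 characters left out ...]
      1.58482241e-03,  8.11028398e+01]), 'qvel': array([ 0.06182146, -0.01119112,  0.02869946, -0.08594177, -0.05444133,
       -0.06214369]), 'effort': array([-1.38061929e-03, -6.37422323e+01,  3.84764457e+01,  1.27293508e-03,
       -1.12158732e-04, -1.42166505e-05]), 'tool_pos': array([ 0.18140579, -0.49266131,  0.2482858 ]), 'eef_rot': array([[ 9.38412473e-01,  3.45517047e-01,  2.62236117e-05],
       [ 3.45517047e-01, -9.38412473e-01,  9.92014604e-06],
       [ 2.80361439e-05, -2.48483916e-07, -1.00000000e+00]]), 'ft_force': array([-0.01872149, -0.98187461, -0.29222706]), 'moment': array([ 0.07430805, -0.03341823, -0.00184762]), 'finger_force': 0.0, 'gripper_width': 0.08515851127352171}
```

View pics/top.png

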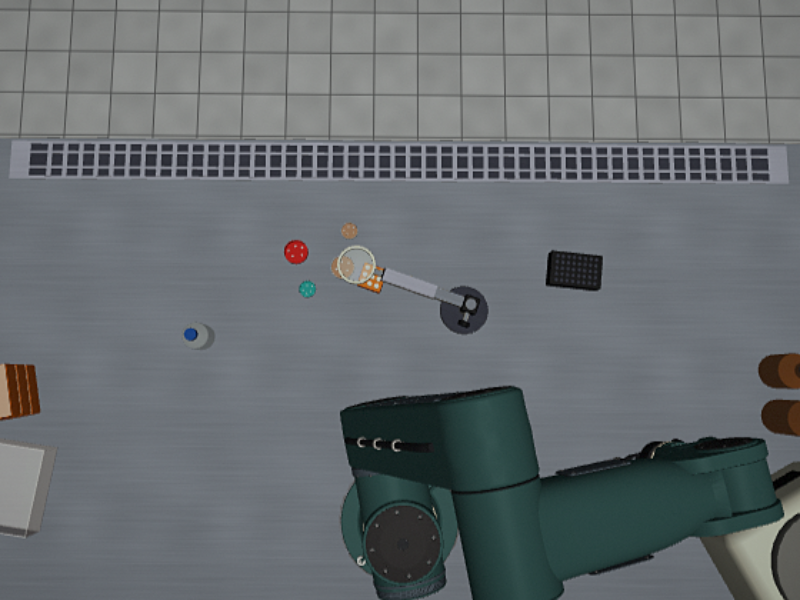

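View pics/scene.png

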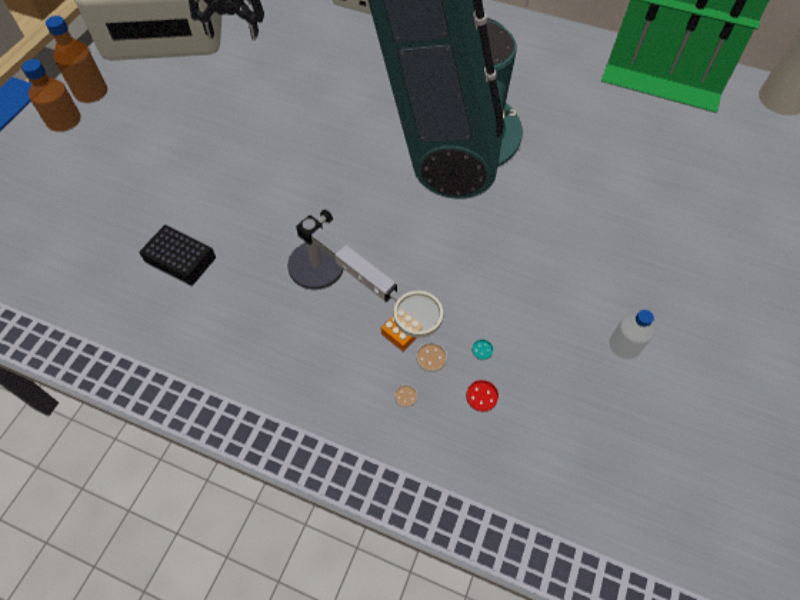

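The tan dish at scene (431,357) is the larger tan one and lies outward of the lens. The small tan one is at (405,396), red is at (482,396) and turquoise at (482,350). The rack (398,332) is inward, so the sleeve has to slide outward. I'll measure and confirm this in a crop.

```bash
python3 - <<'E'
from h import *
a=optics.capture("top");b=optics.capture("scene")
save(b,"pics/crop.png",(190,135,170,150),4.5)
def ctr(c,t,z,i=0):
    d=models.cut_out(c,t)
    for e in d[:4]:
        m=e["pixels"];v,u=np.nonzero(m);l,tp,w,h=e["extent"]
        print(t,round(e["conf"],2),np.round(e["extent"]).astype(int).tolist(),m.sum(),"bbox",np.round(ray(c,l+w/2-.5,tp+h/2-.5,z),4)[:2],"mean",np.round(ray(c,u.mean(),v.mean(),z),4)[:2])
for n,c in(("top",a),("scene",b)):
    print(n)
    ctr(c,"lens_centre",.13);ctr(c,"sleeve_middle",.13);ctr(c,"dish",.012);ctr(c,"stand",.14);ctr(c,"button_tip",.13);ctr(c,"rack",.03)
E
```

```text
top
lens_centre 0.84 [235, 171, 70, 34] 1053 bbox [0.592  0.0383] mean [0.5808 0.0544]
lens_centre 0.4 [236, 171, 103, 64] 1904 bbox [ 0.5432 -0.0187] mean [ 0.5402 -0.0404]
sleeve_middle 0.79 [234, 171, 69, 36] 990 bbox [0.5902 0.0429] mean [0.5815 0.0576]
dish 0.77 [196, 166, 18, 21] 226 bbox [0.6512 0.2729] mean [0.651  0.2629]
dish 0.42 [232, 183, 4, 12] 21 bbox [0.6086 0.1655] mean [0.6063 0.1646]
stand 0.75 [237, 169, 105, 68] 2073 bbox [ 0.5393 -0.0235] mean [ 0.5383 -0.0423]
rack 0.61 [250, 194, 18, 11] 122 bbox [0.5662 0.0782] mean [0.5665 0.0689]
scene
lens_centre 0.72 [233, 171, 79, 64] 1688 bbox [0.5713 0.0375] mean [0.5816 0.0533]
sleeve_middle 0.71 [232, 174, 76, 63] 1626 bbox [0.5812 0.0331] mean [0.5823 0.0545]
dish 0.92 [292, 241, 18, 17] 360 bbox [0.6155 0.1422] mean [0.6168 0.1456]
dish 0.83 [327, 264, 22, 23] 402 bbox [0.6474 0.2604] mean [0.6539 0.2613]
dish 0.65 [278, 271, 12, 16] 177 bbox [0.7151 0.1297] mean [0.7096 0.1293]
dish 0.64 [332, 240, 15, 14] 179 bbox [0.5639 0.2375] mean [0.5615 0.2308]
stand 0.85 [201, 146, 109, 90] 3169 bbox [ 0.5611 -0.0171] mean [ 0.5754 -0.0245]
button_tip 0.68 [235, 176, 72, 58] 1555 bbox [0.5786 0.0354] mean [0.5813 0.0522]
rack 0.49 [265, 223, 26, 21] 267 bbox [0.6016 0.0648] mean [0.6068 0.0669]
```

View pics/crop.png

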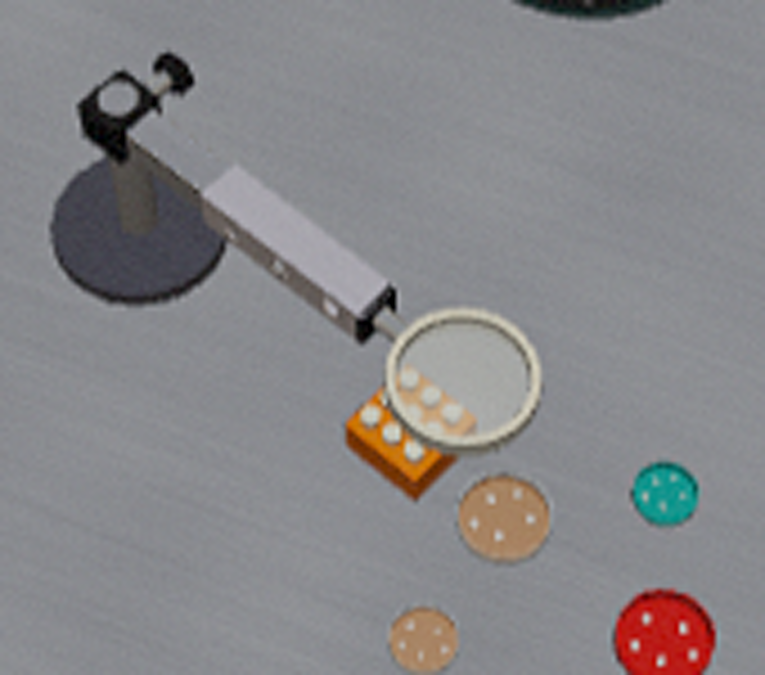

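The crop confirms it. The large tan dish is at crop (505,518) beyond the lens ring (464,380), the rack is inboard at (400,430), and the three holes face the camera. Next I'll refine the boom line from points picked in the crop and the top view.

```bash
python3 - <<'E'
from h import *
b=optics.capture("scene");a=optics.capture("top")
P=lambda x,y,z:np.round(ray(b,190+(x+.5)/4.5-.5,135+(y+.5)/4.5-.5,z),4)
for n,x,y,z in(("lens",464,379,.134),("blocktop",120,98,.15),("base",139,228,.016),("slv inner-back",238,165,.145),("slv inner-front",204,189,.145),("outer-back",396,286,.145),("outer-front",358,312,.145),("button",281,268,.130),("hole in",230,233,.13),("hole out",331,309,.13),("dish",505,518,.014)):print(n,P(x,y,z))
T=lambda x,y,z:np.round(ray(a,(x+.5)*.7-.5,(y+.5)*.7-.5,z),4)
print("top lens",T(356,264,.134),"base",T(464,310,.01))
save(a,"pics/topcrop.png",(220,155,130,90),6)
E
```

```text
lens [0.5993 0.106  0.134 ]
blocktop [ 0.5064 -0.1584  0.15  ]
base [ 0.5126 -0.1572  0.016 ]
slv inner-back [ 0.5206 -0.0724  0.145 ]
slv inner-front [ 0.5446 -0.0837  0.145 ]
outer-back [0.5629 0.0486 0.145 ]
outer-front [0.5879 0.0352 0.145 ]
button [ 0.5693 -0.0226  0.13  ]
hole in [ 0.5585 -0.061   0.13  ]
hole out [0.5838 0.0162 0.13  ]
dish [0.6161 0.1455 0.014 ]
top lens [0.6006 0.1073 0.134 ] base [ 0.5068 -0.1583  0.01  ]
```

View pics/topcrop.png

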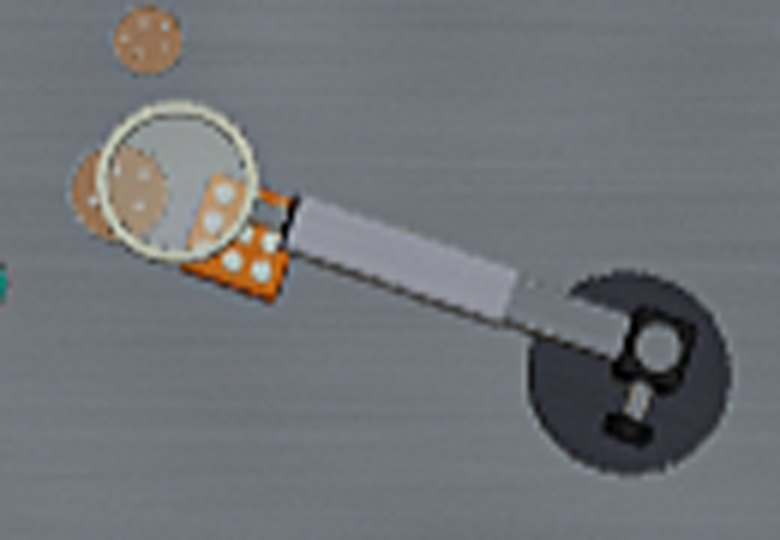

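The top crop agrees: dish partly under the ring at (117,190), ring centre (177,181), base centre (630,372). The results are base (0.5075,-0.158), lens (0.600,0.1065), and a lens-to-base distance of 280 mm, which matches the given sizes. The boom direction u is (0.330,0.944), the button is near (0.557,-0.016), and the dish is 42 mm outward. I'll move above the button first.

```bash
python3 -m pendant '[[100,0.0517,-0.0317,0,0],[100,0.0517,-0.0317,0,0],[100,0.0517,-0.0317,0,0],[100,0.0517,-0.0317,0,0],[100,0.0517,-0.0317,0,0],[100,0.0517,-0.0317,0,0],[100,0.0517,-0.0317,0,0],[100,0.0517,-0.0317,0,0]]'
python3 -m pendant '[[100,0.0517,-0.0317,0,0],[100,0.0517,-0.0317,0,0],[100,0,0,0,-10.1],[100,0,0,0,-10.1],[100,0,0,0,-10.1],[100,0,0,0,-10.1],[100,0,0,0,-10.1],[100,0,0,0,0]]'
python3 - <<'E'
from h import *
s=monitor.state();R=np.array(s["eef_rot"]);p=np.array(s["tool_pos"])
print(s["joint_pos"].round(1),R.round(3).tolist(),"need(tool)",(R.T@(np.array([.557,-.0164,.127])-p)).round(4),"yaw x",np.degrees(np.arctan2(R[1,0],R[0,0])))
E
```

```text
time_s: 2.7
tool_pos: [0.4829, -0.11, 0.2485]
eef_rot: [[0.938, 0.346, 0.001], [0.346, -0.938, -0.0], [0.0, 0.0, -1.0]]
ft_force: [0.1, -1.0, 0.7]
gripper_width: 0.0854
finger_force: 0.0
time_s: 3.7
tool_pos: [0.557, -0.0165, 0.2483]
eef_rot: [[0.331, 0.944, -0.0], [0.944, -0.331, 0.0], [0.0, -0.0, -1.0]]
ft_force: [0.8, 0.5, 0.4]
gripper_width: 0.086
finger_force: 0.0
[-10.1  18.3   1.9  73.6   0.   99.3] [[0.331, 0.944, -0.0], [0.944, -0.331, 0.0], [0.0, -0.0, -1.0]] need(tool) [ 1.000e-04 -1.000e-04  1.213e-01] yaw x 70.65302679392451
```

```bash
python3 -m pendant '[[100,0,0,0.02,0],[100,0,0,0.02,0],[100,0,0,0.02,0],[100,0,0,0.02,0],[100,0,0,0.02,0],[100,0,0,0.015,0],[100,0,0,0.006,0],[100,0,0,0,0]]'
python3 - <<'E'
from h import *
b=optics.capture("scene");save(b,"pics/down.png",(190,115,170,130),4.5)
E
```

```text
time_s: 4.7
tool_pos: [0.557, -0.0165, 0.1273]
eef_rot: [[0.332, 0.943, -0.0], [0.943, -0.332, 0.0], [-0.0, -0.0, -1.0]]
ft_force: [0.2, -0.4, 0.6]
gripper_width: 0.0851
finger_force: 0.0
```

View pics/down.png

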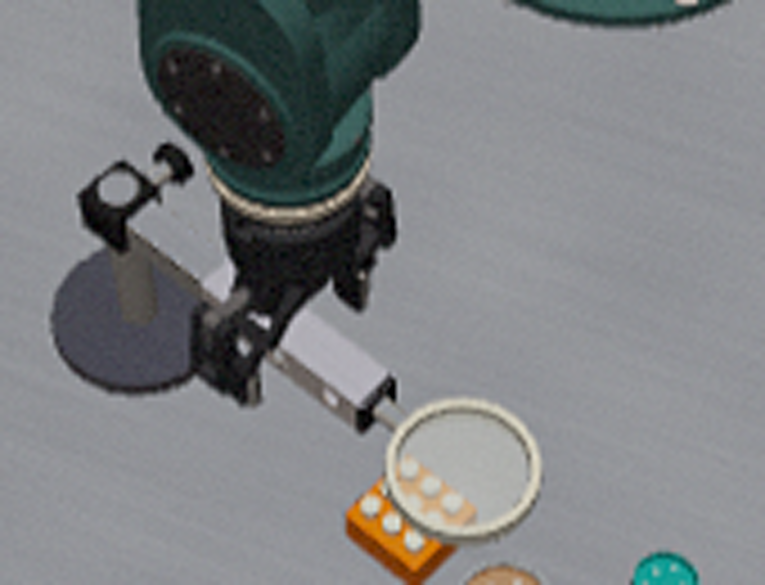

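The fingers at (235,350) and (350,270) straddle the sleeve at the button, and nothing is touched. Now I'll close.

```bash
python3 -m pendant '[[0,0,0,0,0],[0,0,0,0,0],[0,0,0,0,0],[0,0,0,0,0],[0,0,0,0,0],[0,0,0,0,0],[0,0,0,0,0],[0,0,0,0,0]]'
```

```text
time_s: 5.75
tool_pos: [0.5573, -0.0166, 0.1278]
eef_rot: [[0.33, 0.944, 0.001], [0.944, -0.33, -0.0], [0.0, 0.001, -1.0]]
ft_force: [-0.5, -0.0, 5.9]
gripper_width: 0.0294
finger_force: 59.5
```

Width is 29.4 mm at 59.5 N, so the button is flush. I'll slide outward along tool +x.

```bash
python3 -m pendant '[[0,0.002,0,0,0],[0,0.0045,0,0,0],[0,0.0045,0,0,0],[0,0.0045,0,0,0],[0,0.0045,0,0,0],[0,0.0045,0,0,0],[0,0.0045,0,0,0],[0,0.003,0,0,0]]'
```

```text
time_s: 6.75
tool_pos: [0.5677, 0.0132, 0.1279]
eef_rot: [[0.331, 0.944, 0.001], [0.944, -0.331, -0.001], [-0.001, 0.001, -1.0]]
ft_force: [-2.3, -4.3, 7.3]
gripper_width: 0.0292
finger_force: 59.4
```

```bash
python3 -m pendant '[[0,0.002,0,0,0],[0,0.002,0,0,0],[0,0.0015,0,0,0],[0,0.0015,0,0,0],[0,0.001,0,0,0],[0,0.0005,0,0,0],[0,0,0,0,0],[0,0,0,0,0]]'
python3 - <<'E'
from h import *
s=monitor.state();R=s["eef_rot"];print("slid",R[:,0]@(s["tool_pos"]-[.5573,-.0166,.1278]),"tool force",R.T@s["ft_force"])
b=optics.capture("scene");save(b,"pics/slid.png",(190,115,170,130),4.5)
E
```

```text
time_s: 7.75
tool_pos: [0.5706, 0.0216, 0.1279]
eef_rot: [[0.33, 0.944, 0.001], [0.944, -0.33, -0.0], [0.0, 0.001, -1.0]]
ft_force: [-2.0, -0.1, 6.4]
gripper_width: 0.0293
finger_force: 59.3
slid 0.040430866918828856 tool force [-0.72440186 -1.84133302 -6.40229086]
```

View pics/slid.png

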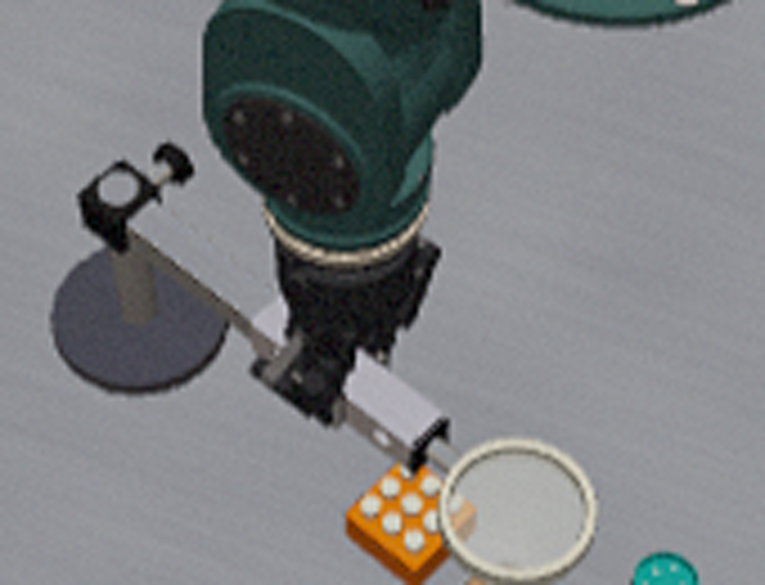

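The sleeve moved with the grip: the ring is now at (518,510), but the finger at (300,385) hides the inner hole. I'll push gently to test whether it is locked.

```bash
python3 -m pendant '[[0,0.0005,0,0,0],[0,0.0005,0,0,0],[0,0.0005,0,0,0],[0,0.0005,0,0,0],[0,0.0005,0,0,0],[0,0,0,0,0],[0,0,0,0,0],[0,0,0,0,0]]'
python3 - <<'E'
from h import *
s=monitor.state();R=s["eef_rot"];print("slid",R[:,0]@(s["tool_pos"]-[.5573,-.0166,.1278]),"tool force",R.T@s["ft_force"])
E
```

```text
time_s: 8.8
tool_pos: [0.571, 0.0227, 0.1278]
eef_rot: [[0.331, 0.944, -0.0], [0.944, -0.331, -0.003], [-0.003, 0.001, -1.0]]
ft_force: [-4.2, -11.4, 8.4]
gripper_width: 0.0293
finger_force: 59.5
slid 0.0416531102174937 tool force [-12.12694282  -0.18845213  -8.40716156]
```

It meets 12 N at 41.6 mm, where a free slide rubs with about 2 N, so it is locked. I'll relieve the push, open and rise.

```bash
python3 -m pendant '[[0,-0.001,0,0,0],[0,-0.0015,0,0,0],[0,0,0,0,0],[100,0,0,0,0],[100,0,0,0,0],[100,0,0,0,0],[100,0,0,0,0],[100,0,0,0,0]]'
python3 -m pendant '[[100,0,0,-0.01,0],[100,0,0,-0.02,0],[100,0,0,-0.03,0],[100,0,0,-0.03,0],[100,0,0,-0.03,0],[100,0,0,-0.03,0],[100,0,0,-0.03,0],[100,0,0,0,0]]'
python3 - <<'E'
from h import *
b=optics.capture("scene");save(b,"pics/end.png",(190,135,170,130),4.5)
for e in models.cut_out(b,"dish")[:5]:
    v,u=np.nonzero(e["pixels"]);print(e["conf"],e["extent"],ray(b,u.mean(),v.mean(),.012).round(4))
E
```

```text
time_s: 9.8
tool_pos: [0.5704, 0.0217, 0.1272]
eef_rot: [[0.33, 0.944, -0.0], [0.944, -0.33, 0.0], [-0.0, -0.0, -1.0]]
ft_force: [-0.5, 0.7, -0.3]
gripper_width: 0.0851
finger_force: 0.0
time_s: 10.8
tool_pos: [0.5711, 0.0216, 0.3098]
eef_rot: [[0.33, 0.944, 0.004], [0.944, -0.33, -0.0], [0.001, 0.004, -1.0]]
ft_force: [0.5, 0.2, -0.5]
gripper_width: 0.0857
finger_force: 0.0
0.68 [327.2, 267.2, 21.5, 22.8] [0.6533 0.261  0.012 ]
0.54 [276.8, 269.9, 11.5, 16.7] [0.7092 0.1305 0.012 ]
0.52 [330.6, 240.5, 16.2, 10.7] [0.5608 0.232  0.012 ]
0.49 [293.3, 242.2, 18.8, 16.0] [0.6208 0.1464 0.012 ]
```

View pics/end.png

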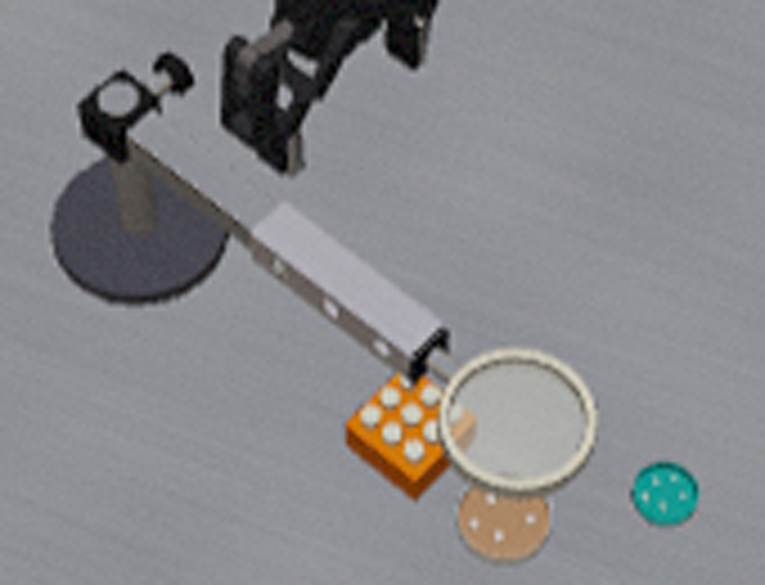

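The sleeve sits one hole out, with the inner hole now at the button (278,266). The ring at (518,420) puts the lens near (0.613,0.144) and the dish is unmoved at about (0.616,0.146), so they are some 4 mm apart. The gripper is clear, so I'm handing in.

```bash
python3 -c "
from bench import job
print(job.job_done())"
```

```text
the job is handed in; nothing more can be done
None
```

I handed the job in: the sleeve is one hole out with the button locked (judged from a 12 N push test, not seen directly), and the lens is about 4 mm from the dish centre by camera. The gripper is open and clear, and the dish and rack look unmoved; no verdict was shown.

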